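# Check a tube adapter in the bench caliper

## Task

Measure the worn tube adapter, the one that is both thick and tall: stand it upright on the bed of the bench caliper, midway along the jaws and between them, and let it go. Then slide the moving jaw in until it presses the adapter against the fixed jaw with a gentle squeeze of about 8 newtons (never above 18, and without tilting the jaw), keep that pressure for at least half a second, and leave the jaw closed on the adapter with both jaws touching it. Do not disturb the other things on the bench.

Things in the scene. Friction and masses are not known exactly. Their poses are not given: they have to be found in the camera images.
- adapter_mid (a point): The adapter to measure: a plain white plastic sleeve, an upright cylinder 70 mm tall, new diameter 30 mm but worn by an unknown amount (now somewhere between 27.5 and 30 mm), with a 17 mm blind bore in its top, about 50 g. It stands on the bench. This point is its centre, 35 mm above its foot; z is its axis.
- short_adapter_mid (a point): A bystander to leave alone: a like white sleeve, as thick but only 40 mm tall, standing on the bench. This point is its centre, 20 mm up.
- thin_adapter_mid (a point): A bystander to leave alone: a like white sleeve 70 mm tall but only 20 mm in diameter, standing on the bench. This point is its centre, 35 mm up.
- caliper: The bench caliper, fixed to the bench: a grey bed plate 110 mm (its x) by 230 mm (its y), its top face 8 mm above the bench. A steel beam runs along its y on the side away from the robot (16 mm wide, centred on its x = +30 mm, top 24 mm above the bench). Two jaws reach from the beam towards its -x, over the bed, as far as its x = -45 mm. Origin: centre of the bed's underside; x across the beam, y along the beam in the direction in which the moving jaw opens, z up.
- fixed_jaw: The fixed jaw, a steel block 18 mm thick, 8 to 42 mm above the bench, at the caliper's -y end; its gripping face looks to the caliper's +y. Its body frame is that of the caliper.
- fixed_face (a point): Middle of the fixed jaw's gripping face, at the caliper's x = -15 mm, y = -70 mm, 25 mm above the bench (17 mm above the bed); axes as the caliper's. The adapter belongs at x = 0 from here: midway along the jaws.
- slide_face (a point): Middle of the moving jaw's gripping face, 25 mm above the bench, facing the fixed jaw (the caliper's -y). The moving jaw is a steel block 18 mm thick, 10 to 42 mm above the bench. Axes turn with the jaw; parallel to the caliper's when the jaw does not lean.
- tab_mid (a point): Centre of the thumb tab by which the slide is moved: an upright aluminium tab on top of the slide, over the beam, 22 mm along the caliper's x by 12 mm along its y; it stands from 38 to 82 mm above the bench (this point is 60 mm above it). It lies 45 mm farther in the caliper's x, and 27 mm farther in its y, than the middle of the moving jaw's face. The slide's body below it is 34 mm (x) by 50 mm (y), top 38 mm above the bench.
- slide (a joint): Opening between the two jaw faces in m: 0 shut, up to 0.115 (starts 0.07 to 0.10 open). It is moved along the caliper's y. About 3 N of friction must be overcome and holds the slide where it is left.
- lean (a joint): Tilt of the moving jaw about the vertical pin where it meets the slide, rad, 0 when square. The jaw is held square by a stiff spring of 12 N m/rad: a squeeze of 8 N in the middle of the jaw (45 mm from the pin) leans it by about 0.03, i.e. 1.35 mm at the adapter; positive as seen turning anticlockwise from above. A squeeze on the adapter leans it negative.
Mind the look-alikes: they are no part of the job. What is shaped like the part that bears adapter_mid but black or red is not meant.

How it is judged:
On the way, in this order (a step that is already met when the one before it is completed fails the run):
1. the adapter stands upright on the caliper's bed, midway along the jaws (within 15 mm) and between them, released by the robot (x of adapter_mid in the frame of fixed_face between -0.015 and 0.015 m and z of adapter_mid in the frame of fixed_face between 0.015 and 0.021 m and angle between adapter_mid's own z axis and vertical below 0.08 rad and y of adapter_mid in the frame of fixed_face between 0.01 and 0.085 m and contact force between the fingers and adapter below 0.1 N and contact force between caliper and adapter above 0.1 N and contact force between lean and adapter below 1 N), for 0.2 s.
2. the moving jaw squeezes the adapter against the fixed jaw with 4 to 13 N for half a second, the robot not touching the adapter (x of adapter_mid in the frame of fixed_face between -0.015 and 0.015 m and z of adapter_mid in the frame of fixed_face between 0.015 and 0.021 m and angle between adapter_mid's own z axis and vertical below 0.08 rad and contact force between lean and adapter between 4 and 13 N and contact force between fixed_jaw and adapter above 3 N and contact force between the fingers and adapter below 0.1 N), for 0.5 s.
At the end, for the whole second after the job is handed in: The adapter stands upright (within 0.08 rad) on the bed, within 15 mm of midway along the jaws, at rest, with each jaw face within 1.5 mm of its side and the moving jaw square within 0.03 rad (x of adapter_mid in the frame of fixed_face between -0.015 and 0.015 m and z of adapter_mid in the frame of fixed_face between 0.015 and 0.021 m and angle between adapter_mid's own z axis and vertical below 0.08 rad and y of adapter_mid in the frame of fixed_face between 0.012 and 0.0155 m and y of adapter_mid in the frame of slide_face between -0.0155 and -0.012 m and value of joint lean between -0.03 and 0.03 rad and linear speed of adapter below 0.01 m/s); the robot touches nothing.
It fails at once if the adapter is squeezed in the jaws with more than 18 N (contact force between any of lean, fixed_jaw and adapter above 18 N).
It fails at once if the moving jaw is tilted by more than 0.075 rad (value of joint lean above 0.075 rad or value of joint lean below -0.075 rad).
It fails at once if a bystander is moved by more than 20 mm (distance of any of short_adapter_mid, thin_adapter_mid, marker, tip_box, broth, petri, tube_rack, beaker from where it was at the start of the episode above 0.02 m).
It also fails if it takes over 70 s, if anything falls off the work surface, if the arm or the gripper's body presses on something with over 40 N, if the wrist force passes 120 N, or if a joint passes its speed limit or range.

## Robot

A 7-joint arm with a two-finger parallel gripper is mounted at the origin on the work surface. World frame = base frame: x ahead of the robot, y to its left, z up, the work surface at z = 0. Lengths are in m, angles in rad, forces in N, time in s.
With the tool pointing down it reaches from about 0.4 to 0.875 m from the base axis. Payload 6.5 kg.
Tool frame: the origin (TCP) lies between the finger pads; the fingertips stand 8 mm ahead of it and the grasp point (between the pads) lies 11 mm behind it; z points along the fingers, y is the line along which they close (so a half turn about z gives the same grasp; the last joint's range is limited). The gripper opens to 88 mm and grips with 3 to 60 N. Pads are 18 mm wide; open, the fingers measure 123 mm over their backs; the gripper's body (75 mm by 187 mm) begins 45 mm behind the grasp point.
Start: joints at [-1.223, 0.536, -0.004, 1.538, 0.003, 1.067, -0.071], TCP at [0.261, 0.595, 0.247] pointing down, gripper open.
Joint ranges: [-2.7, 2.7], [-0.37, 2.16], [-1.27, 1.26], [0.24, 2.4], [-1.31, 4.45], [0.19, 1.91], [-2.76, 2.76]. Speed limits (rad/s): [2.39, 2.39, 3.14, 3.14, 3.14, 3.14, 3.14].

## Interface

Orientations are given as a unit quaternion [x, y, z, w].
In Python, from workcell import bot gives the robot as it stands.
- The arm moves only by the tool carry_out, never from a script. Its argument "motion" is one flat list of numbers, 7 for each row, row after row: the finger opening in m, from 0 to 0.0881, then the shift along the tool's x, y, z in m, then the turn, a rotation vector about the tool's x, y, z in rad. A call has exactly 8 rows; each row is the pose to reach, as a shift and turn from the pose commanded when the call began, along the tool's axes at that moment; what a row does not reach only later rows make up. A row lasts 1/8 s, in which the tool goes at most 62.5 mm and 10.7 degrees, less where a joint would pass 70% of its speed; a pose out of reach is approached as far as the arm can. A call with a gripper value outside its range is refused whole. The fingers move at their own pace and stop on an object; the grip force is fixed at half the most. Time passes only in rows, so rows that repeat a pose let the fingers close, or fill a call up. It gives the time, the measured TCP pose, the force, the opening and the grip force at its end, in the units of the state.
- bot.observe(): the state, without advancing time (a new reading comes with each control period).
- bot.camera(name): name is "scene" or "top" or "wrist"; returns the picture (480x640x3 uint8, blue, green, red); there is no depth.
- bot.camera_params(name): a dict with "intrinsics" (3x3 intrinsics, pixels), "distortion" ([k1, k2, p1, p2, k3] as OpenCV has them; the pictures are not rectified), "xyz" and "orientation" of the camera in the world. Camera axes: x right, y up, looking along -z (the intrinsics and any distortion apply to the point x, -y, -z); pixel columns grow to the right and rows downward; lengths in m; the calibration is good to about 2 mm. A picture is of the moment at which its call begins: read the wrist's pose just before it. camera_params takes no time and is no camera call; for the wrist camera it gives the pose at the moment of the call.
- bot.finish_job(): hands the job in; it is judged then, once.
Trained networks look in the newest picture that a camera, given by its name, has taken for a name from the list of things; names that differ only in an ending like _2 or _b are one class to them, and where a whole thing is asked for, a point or a joint stands for the part that bears it (a point fixed in the world has none). Each returns a list of dicts, best first, with "score" (0 to 1); they miss things now and then, are a little off and sometimes report something else, mostly with a low value. They report only what shows in the picture. A call takes as long as a camera call. They do not tell look-alikes from the thing itself.
- bot.silhouettes(camera, thing): "pixels" (480x640 bool, what is visible of it) and "rect" ([left, top, right, bottom] in pixels, round what is visible of it).
The state is a dict: "t": time; "joint_positions": joint angles; "qd": joint speeds; "tau": joint torques, N m; "tool_pos": TCP position; "orientation": TCP orientation; "ft_force": force on the tool from outside, world axes, zero at the start; "ft_torque": the same for the moment, N m; "gripper_width": finger opening in m; "grip_force": force on a finger pad.
Only numpy, scipy, OpenCV 4.12 (cv2) and the standard library are available. Lean on these libraries where they do the work, as an engineer would, in place of code of your own. Each camera call takes 0.05 s, during which the arm holds its last target. There are 200 camera calls.

## Working session

There is one attempt and no reset: what is moved stays moved. The work goes in short steps, Python scripts to look and compute and a tool call to move; the robot and the scene stay as the last step left them, time stands still between calls to the robot, and variables do not carry over. Pictures are saved under pics/ and viewed, at most 10 in all, crops included, and the job is handed in when it is done.

Besides the shell and the picture viewer there is one more tool, called after ">>>" by a JSON object that holds its "method" and its "body". carry_out: Moves the arm, as the interface text tells. Its arguments: {"type":"object","properties":{"motion":{"type":"array"}},"required":["motion"]}

```bash
ls; mkdir -p pics; python3 - <<'E'
from workcell import bot
import cv2, numpy as np
s=bot.observe(); print(s)
for c in("top","scene"):
    im=bot.camera(c); cv2.imwrite(f"pics/{c}0.png",im)
    p=bot.camera_params(c); print(c,p)
    for n in("adapter_mid","short_adapter_mid","thin_adapter_mid","caliper","slide_face","tab_mid","fixed_jaw"):
        for d in bot.silhouettes(c,n)[:4]: print(n,round(d["score"],2),d["rect"],d["pixels"].sum())
E
```

```text
pics
{'t': 0.0, 'joint_positions': array([-1.22319456,  0.5371805 , -0.00443262,  1.53886326,  0.00257993,
        1.06730504, -0.07121155]), 'qd': array([-0.00182947, -0.0002063 , -0.0009002 , -0.00262803, -0.00136803,
        0.00132925, -0.00173868]), 'tau': array([-1.40455895e-04, -5.70989656e+01,  9.90713909e-01, -2.51609480e+01,
       -5.62749000e-02,  1.79162779e-02,  1.61678140e-04]), 'tool_pos': array([0.26113061, 0.59457967, 0.24583368]), 'orientation': array([ 2.05405527e-01,  9.78676557e-01, -8.66439575e-04, -1.23647755e-04]), 'ft_force': array([-0.22176645, -0.58783498,  0.2219916 ]), 'ft_torque': array([-0.01585503, -0.0469569 ,  0.03740272]), 'grip_force': 0.0, 'gripper_width': 0.08820001669450664}
top {'intrinsics': array([[575.11171257,   0.        , 318.94068576],
       [  0.        , 575.11171257, 232.45811562],
       [  0.        ,   0.        ,   1.        ]]), 'distortion': array([-0.1226701,  0.       ,  0.       ,  0.       ,  0.       ]), 'xyz': array([ 0.30539885, -0.04234632,  0.92645834]), 'orientation': array([-0.07011716,  0.08095344,  0.72911137, -0.
[... 788 characters left out ...]
7039, 0.17403693, 0.63668363]), 'orientation': array([0.13512529, 0.28062828, 0.84732091, 0.43015835])}
adapter_mid 0.86 [328.2, 191.9, 351.9, 238.8] 644
adapter_mid 0.7 [300.4, 142.6, 318.7, 181.3] 559
adapter_mid 0.68 [284.9, 180.6, 307.7, 225.3] 623
adapter_mid 0.66 [333.2, 160.5, 350.5, 196.5] 582
short_adapter_mid 0.58 [234.2, 244.9, 258.5, 275.2] 483
thin_adapter_mid 0.92 [204.3, 165.6, 227.9, 203.0] 417
caliper 0.7 [291.1, 271.6, 466.8, 434.6] 12846
caliper 0.19 [207.2, 166.4, 227.0, 201.1] 409
slide_face 0.7 [354.7, 312.5, 409.1, 393.1] 2092
slide_face 0.67 [371.7, 314.6, 411.5, 348.2] 597
tab_mid 0.85 [356.7, 313.2, 408.9, 392.5] 1994
fixed_jaw 0.76 [310.4, 273.6, 356.7, 326.8] 1044
```

View pics/top0.png

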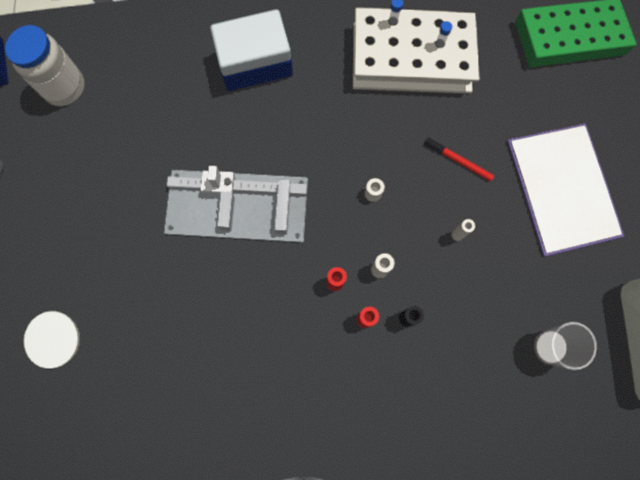

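View pics/scene0.png

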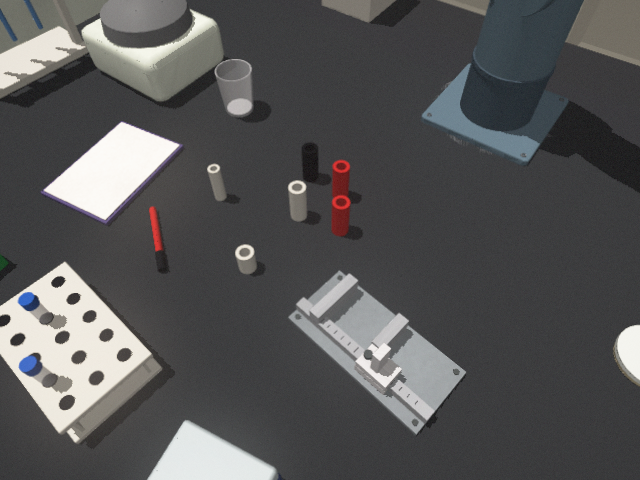

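The target is the tall thick white sleeve, at (383,265) in the top view and (298,201) in the scene view. The caliper's fixed jaw is at (283,205) and its moving jaw at (225,205), with the tab at (213,175). Red and black sleeves stand close to the target.

```bash
cat > h.py <<'E'
from workcell import bot
import cv2, numpy as np
from scipy.spatial.transform import Rotation as R
def onplane(p,uv,z):
    uv=np.array(uv,float).reshape(-1,1,2)
    n=cv2.undistortPoints(uv,p["intrinsics"],p["distortion"]).reshape(-1,2)
    d=R.from_quat(p["orientation"]).apply(np.c_[n[:,0],-n[:,1],-np.ones(len(n))])
    return p["xyz"]+d*((z-p["xyz"][2])/d[:,2])[:,None]
def proj(p,X):
    c=R.from_quat(p["orientation"]).inv().apply(np.atleast_2d(X)-p["xyz"])
    return cv2.projectPoints(c*[1,-1,-1],np.zeros(3),np.zeros(3),p["intrinsics"],p["distortion"])[0].reshape(-1,2)
E
python3 - <<'E'
from h import *
P={c:bot.camera_params(c) for c in("top","scene")}
bot.camera("top")
def white_top(c,im):pass
# rims: top face centres by eye
for n,z,t,s in(("adapter",.07,(384.5,262.5),(297.5,187)),("thin",.07,(468,226),(214,169.5)),("short",.04,(375.5,187),(246,252))):
    print(n,onplane(P["top"],t,z)[0].round(3),onplane(P["scene"],s,z)[0].round(3))
for n,t in(("red1",(337.5,276)),("red2",(369.5,315)),("black",(414,315))): print(n,onplane(P["top"],t,.07)[0].round(3))
for c in P:
    im=cv2.imread(f"pics/{c}0.png")
    if c=="scene": bot.camera(c)
    d=bot.silhouettes(c,"caliper")[0]
    ys,xs=np.nonzero(d["pixels"])
    w=onplane(P[c],np.c_[xs,ys],.008)[:,:2].astype(np.float32)
    print(c,cv2.minAreaRect(w),cv2.boxPoints(cv2.minAreaRect(w)).round(3).tolist())
cr=onplane(P["top"],[(173,170),(307.5,177.5),(304,241.5),(164.5,236)],.008).round(4);print(cr,cr.mean(0))
cr=onplane(P["scene"],[(416.5,431),(289.5,317.5),(339.5,271.5),(465.5,372.5)],.008).round(4);print(cr,cr.mean(0))
for c,v in(("top",5),("scene",4)):
    im=cv2.imread(f"pics/{c}0.png")
    a=im[155:255,155:315] if c=="top" else im[262:440,280:475]
    cv2.imwrite(f"pics/{c}crop.png",cv2.resize(a,None,fx=v if c=="top" else 3,fy=v if c=="top" else 3,interpolation=cv2.INTER_CUBIC))
E
```

```text
adapter [ 0.437 -0.158  0.07 ] [ 0.436 -0.155  0.07 ]
thin [ 0.484 -0.293  0.07 ] [ 0.485 -0.288  0.07 ]
short [ 0.565 -0.16   0.04 ] [ 0.563 -0.155  0.04 ]
red1 [ 0.422 -0.085  0.07 ]
red2 [ 0.36  -0.128  0.07 ]
black [ 0.355 -0.194  0.07 ]
top ((0.5658298134803772, 0.07113941013813019), (0.23475025594234467, 0.12171278148889542), 81.95735168457031) [[0.48899999260902405, -0.03700000047683716], [0.6100000143051147, -0.05400000140070915], [0.6430000066757202, 0.17900000512599945], [0.5220000147819519, 0.19599999487400055]]
scene ((0.5575553774833679, 0.06869659572839737), (0.23543697595596313, 0.11804451048374176), 82.18973541259766) [[0.4830000102519989, -0.03999999910593033], [0.6000000238418579, -0.0560000017285347], [0.6320000290870667, 0.1770000010728836], [0.5149999856948853, 0.19300000369548798]]
[[ 0.6303  0.1731  0.008 ]
 [ 0.5995 -0.0523  0.008 ]
 [ 0.4912 -0.0388  0.008 ]
 [ 0.5174  0.1894  0.008 ]] [0.5596  0.06785 0.008  ]
[[ 0.6269  0.1761  0.008 ]
 [ 0.5984 -0.0468  0.008 ]
 [ 0.4925 -0.0327  0.008 ]
 [ 0.5235  0.192   0.008 ]] [0.560325 0.07215  0.008   ]
```

View pics/topcrop.png

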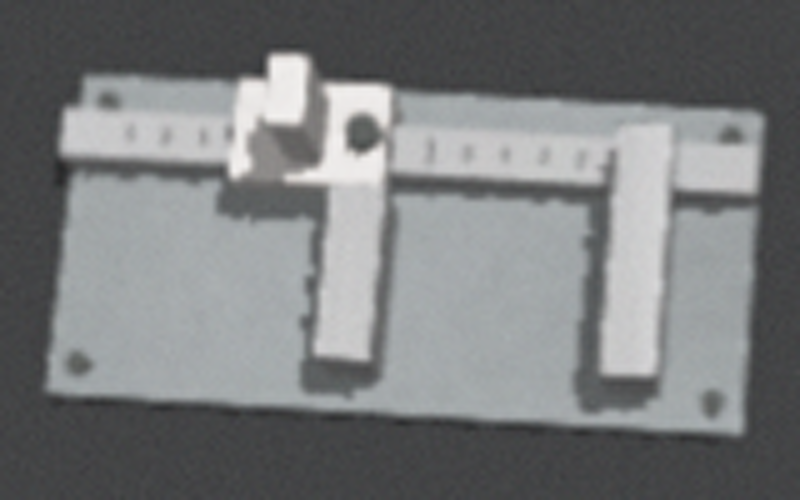

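```bash
cat >> h.py <<'E'
CYAW=-0.130
def quat_down(yaw):  # tool z down, tool y along world (-sin yaw, cos yaw)
    c,s=np.cos(yaw),np.sin(yaw)
    return R.from_matrix(np.array([[-c,-s,0],[-s,c,0],[0,0,-1]]))
def shift(pos,yaw=CYAW,frm=None):
    s=bot.observe(); r=R.from_quat(s["orientation"]); p=s["tool_pos"]
    return r.inv().apply(np.array(pos)-p).round(4),(r.inv()*quat_down(yaw)).as_rotvec().round(4)
E
python3 - <<'E'
from h import *
P={c:bot.camera_params(c) for c in("top","scene")}
f=lambda a:[(155+x/5,155+y/5) for x,y in a]
for n,a in(("fixed face edge",[(617,123),(600,378)]),("moving face edge",[(388,190),(371,361)])):
    q=onplane(P["top"],f(a),.042); print(n,q.round(4), np.arctan2(*(q[0]-q[1])[[1,0]]))
print(onplane(P["top"],f([(268,55),(310,55),(303,125),(265,122)]),.082).round(4))
yaw=CYAW; C=np.array([.560,.070]); Rc=np.array([[np.cos(yaw),-np.sin(yaw)],[np.sin(yaw),np.cos(yaw)]])
print("fixed_face",C+Rc@[-.015,-.07])
print(shift([.5,.2,.25]),shift([.437,-.156,.25]))
E
```

```text
fixed face edge [[ 0.5886 -0.005   0.042 ]
 [ 0.5052  0.0054  0.042 ]] -0.12435531100577986
moving face edge [[0.5718 0.0696 0.042 ]
 [0.5161 0.0774 0.042 ]] -0.13895850369210105
[[0.6062 0.1    0.082 ]
 [0.6052 0.0869 0.082 ]
 [0.5826 0.0899 0.082 ]
 [0.5845 0.1016 0.082 ]]
fixed_face [0.53605218 0.00253518]
(array([-0.3774, -0.2659, -0.0033]), array([-0.    , -0.    , -0.2837])) (array([-0.4628, -0.6171, -0.0033]), array([-0.    , -0.    , -0.2837]))
```

>>> {"method": "carry_out", "body": {"motion": [0.06, -0.05, -0.035, 0, 0, 0, -0.07, 0.06, -0.1, -0.07, 0, 0, 0, -0.14, 0.06, -0.15, -0.105, 0, 0, 0, -0.21, 0.06, -0.2, -0.14, 0, 0, 0, -0.284, 0.06, -0.25, -0.175, 0, 0, 0, -0.284, 0.06, -0.3, -0.21, 0, 0, 0, -0.284, 0.06, -0.34, -0.24, 0, 0, 0, -0.284, 0.06, -0.377, -0.266, 0, 0, 0, -0.284]}}

```text
t: 2.0
tool_pos: [0.5005, 0.198, 0.247]
orientation: [0.065, 0.998, 0.0, 0.0]
ft_force: [0.6, -0.7, -0.1]
gripper_width: 0.0602
grip_force: 0.0
```

```bash
python3 -c "
from h import *
print(shift([.437,-.156,.2]),bot.observe()['tool_pos'])"
```

```text
(array([ 0.0168, -0.3593,  0.0469]), array([ 0.0001,  0.0005, -0.0009])) [0.50047444 0.19804166 0.24697442]
```

>>> {"method": "carry_out", "body": {"motion": [0.06, 0.002, -0.05, 0, 0, 0, 0, 0.06, 0.004, -0.1, 0, 0, 0, 0, 0.06, 0.006, -0.15, 0.01, 0, 0, 0, 0.06, 0.008, -0.2, 0.02, 0, 0, 0, 0.06, 0.01, -0.25, 0.03, 0, 0, 0, 0.06, 0.013, -0.3, 0.04, 0, 0, 0, 0.06, 0.016, -0.34, 0.046, 0, 0, 0, 0.06, 0.017, -0.359, 0.047, 0, 0, 0]}}

```text
t: 3.0
tool_pos: [0.4353, -0.1561, 0.1996]
orientation: [0.066, 0.998, -0.0, -0.0]
ft_force: [-0.6, -0.1, 0.3]
gripper_width: 0.0598
grip_force: 0.0
```

```bash
python3 - <<'E'
from h import *
s=bot.observe();print(s['tool_pos'],s['ft_force'])
p=bot.camera_params("wrist"); im=bot.camera("wrist"); cv2.imwrite("pics/w1.png",im); print(p)
for d in bot.silhouettes("wrist","adapter_mid")[:4]:
    r=d["rect"];ys,xs=np.nonzero(d["pixels"]); print(d["score"],r,im[ys,xs].mean(0))
print(proj(p,[[.437,-.157,.07],[.437,-.157,0]]), shift([.437,-.157,.05]))
E
```

```text
[ 0.43533461 -0.15614653  0.1995622 ] [-0.57221363 -0.07221268  0.31232403]
{'intrinsics': array([[335.04559031,   0.        , 313.64318222],
       [  0.        , 335.04559031, 238.39784416],
       [  0.        ,   0.        ,   1.        ]]), 'distortion': array([-0.05788332,  0.        ,  0.        ,  0.        ,  0.        ]), 'xyz': array([ 0.36454977, -0.14607471,  0.33692289]), 'orientation': array([-0.10573108, -0.09236219,  0.65186058,  0.74523013])}
0.89 [234.6, 116.8, 280.6, 157.0] [73.08948546 71.41163311 74.55406413]
0.87 [319.3, 110.9, 359.2, 145.2] [ 93.31537793  96.47002606 231.4639444 ]
0.72 [299.8, 203.1, 328.6, 249.5] [192.1239531  200.08626466 205.43802345]
0.72 [372.3, 175.4, 421.8, 220.3] [ 59.00899654  60.61176471 176.52179931]
[[312.26689878 233.7573048 ]
 [312.54857339 215.71716926]] (array([-0.0014, -0.0008,  0.1498]), array([-0.0008,  0.0002, -0.0038]))
```

View pics/w1.png

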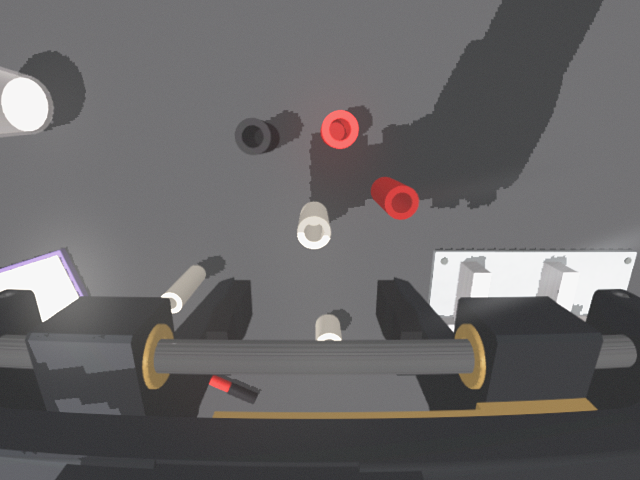

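The wrist picture puts the target's rim at (314,232), within 2 px of the prediction and directly under the tool. The neighbours are clear of the fingers, so I'll descend and grip.

>>> {"method": "carry_out", "body": {"motion": [0.06, 0, 0, 0.04, 0, 0, 0, 0.06, 0, 0, 0.08, 0, 0, 0, 0.06, 0, 0, 0.11, 0, 0, 0, 0.06, 0, 0, 0.135, 0, 0, 0, 0.06, 0, 0, 0.148, 0, 0, 0, 0.06, 0, 0, 0.148, 0, 0, 0, 0.02, 0, 0, 0.148, 0, 0, 0, 0.02, 0, 0, 0.148, 0, 0, 0]}}

```text
t: 4.1
tool_pos: [0.437, -0.1539, 0.0526]
orientation: [0.065, 0.998, -0.0, 0.001]
ft_force: [0.2, 0.3, 0.6]
gripper_width: 0.0419
grip_force: 0.0
```

>>> {"method": "carry_out", "body": {"motion": [0.02, 0, 0, 0, 0, 0, 0, 0.02, 0, 0, 0, 0, 0, 0, 0.02, 0, 0, 0, 0, 0, 0, 0.02, 0, 0, 0, 0, 0, 0, 0.02, 0, 0, -0.03, 0, 0, 0, 0.02, 0, 0, -0.07, 0, 0, 0, 0.02, 0, 0, -0.1, 0, 0, 0, 0.02, 0, 0, -0.1, 0, 0, 0]}}

```text
t: 5.1
tool_pos: [0.4374, -0.1541, 0.1532]
orientation: [0.065, 0.998, -0.0, 0.002]
ft_force: [-0.3, 0.4, -1.0]
gripper_width: 0.027
grip_force: 29.6
```

```bash
python3 - <<'E'
from h import *
s=bot.observe();print(s['tool_pos'],s['ft_force'],s['gripper_width'],s['grip_force'])
# place: 26 mm from fixed face
ff=np.array([.535,.002]); u=np.array([-np.sin(CYAW),np.cos(CYAW)])
t=ff+.028*u; print(t, shift([*t,.15]))
E
```

```text
[ 0.43743941 -0.15405578  0.15322289] [-0.29367488  0.38048566 -0.95183528] 0.027026556748146382 29.602263452178477
[0.53862976 0.02976373] (array([-0.0765,  0.1954,  0.0035]), array([-0.0002,  0.0037,  0.0003]))
```

>>> {"method": "carry_out", "body": {"motion": [0.02, -0.015, 0.035, 0, 0, 0, 0, 0.02, -0.03, 0.07, 0, 0, 0, 0, 0.02, -0.045, 0.105, 0, 0, 0, 0, 0.02, -0.06, 0.14, 0, 0, 0, 0, 0.02, -0.07, 0.175, 0, 0, 0, 0, 0.02, -0.0765, 0.195, 0, 0, 0, 0, 0.02, -0.0765, 0.195, 0, 0, 0, 0, 0.02, -0.0765, 0.195, 0, 0, 0, 0]}}

```text
t: 6.1
tool_pos: [0.5366, 0.0278, 0.1513]
orientation: [0.066, 0.998, -0.001, -0.001]
ft_force: [-0.3, -0.3, -0.2]
gripper_width: 0.0269
grip_force: 29.6
```

```bash
python3 - <<'E'
from h import *
s=bot.observe();print(s['tool_pos'],s['ft_force'],s['gripper_width'],s['grip_force'])
p=bot.camera_params("wrist"); im=bot.camera("wrist"); cv2.imwrite("pics/w2.png",im)
ff=np.array([.535,.002]); r=np.array([np.cos(CYAW),np.sin(CYAW)]); u=np.array([-r[1],r[0]])
for k,c in((.03,(0,255,0)),(-.03,(0,255,0)),(0,(0,0,255))):
    q=proj(p,[[*(ff+k*r),.042]])[0]; print(k,q); cv2.circle(im,tuple(q.round().astype(int).tolist()),3,c,1)
q=proj(p,[[*(ff+.028*u),.008]])[0]; cv2.circle(im,tuple(q.round().astype(int).tolist()),3,(255,0,0),1)
cv2.imwrite("pics/w2b.png",im)
E
```

```text
[0.53656522 0.02783125 0.1512627 ] [-0.34590852 -0.2690115  -0.21686934] 0.026932045591171964 29.612581520883836
0.03 [280.65393986 277.21377711]
-0.03 [278.27989967 202.34982316]
0 [279.48053323 240.99382772]
```

View pics/w2b.png

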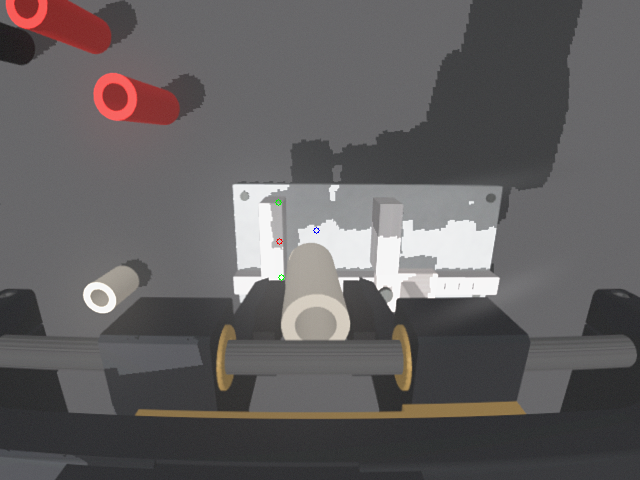

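>>> {"method": "carry_out", "body": {"motion": [0.02, -0.002, 0.002, 0.03, 0, 0, 0, 0.02, -0.002, 0.002, 0.06, 0, 0, 0, 0.02, -0.002, 0.002, 0.075, 0, 0, 0, 0.02, -0.002, 0.002, 0.082, 0, 0, 0, 0.02, -0.002, 0.002, 0.086, 0, 0, 0, 0.02, -0.002, 0.002, 0.089, 0, 0, 0, 0.02, -0.002, 0.002, 0.09, 0, 0, 0, 0.02, -0.002, 0.002, 0.09, 0, 0, 0]}}

```text
t: 7.15
tool_pos: [0.5398, 0.0314, 0.062]
orientation: [0.065, 0.998, 0.0, 0.0]
ft_force: [-0.2, 0.3, -1.4]
gripper_width: 0.0272
grip_force: 29.6
```

>>> {"method": "carry_out", "body": {"motion": [0.02, 0, 0, 0.001, 0, 0, 0, 0.02, 0, 0, 0.001, 0, 0, 0, 0.02, 0, 0, 0.001, 0, 0, 0, 0.02, 0, 0, 0.001, 0, 0, 0, 0.02, 0, 0, 0.001, 0, 0, 0, 0.02, 0, 0, 0.001, 0, 0, 0, 0.02, 0, 0, 0.001, 0, 0, 0, 0.02, 0, 0, 0.001, 0, 0, 0]}}

```text
t: 8.15
tool_pos: [0.5396, 0.0314, 0.0607]
orientation: [0.065, 0.998, -0.0, 0.0]
ft_force: [-0.7, 0.1, -0.1]
gripper_width: 0.0271
grip_force: 29.6
```

>>> {"method": "carry_out", "body": {"motion": [0.02, 0, 0, 0.001, 0, 0, 0, 0.02, 0, 0, 0.001, 0, 0, 0, 0.02, 0, 0, 0.001, 0, 0, 0, 0.02, 0, 0, 0.001, 0, 0, 0, 0.02, 0, 0, 0.001, 0, 0, 0, 0.02, 0, 0, 0.001, 0, 0, 0, 0.02, 0, 0, 0.001, 0, 0, 0, 0.02, 0, 0, 0.001, 0, 0, 0]}}

```text
t: 9.15
tool_pos: [0.5399, 0.0313, 0.06]
orientation: [0.065, 0.998, 0.0, 0.0]
ft_force: [-1.0, -0.7, 5.0]
gripper_width: 0.0274
grip_force: 29.6
```

>>> {"method": "carry_out", "body": {"motion": [0.03, 0, 0, 0, 0, 0, 0, 0.05, 0, 0, 0, 0, 0, 0, 0.05, 0, 0, 0, 0, 0, 0, 0.05, 0, 0, 0, 0, 0, 0, 0.05, 0, 0, 0, 0, 0, 0, 0.05, 0, 0, -0.03, 0, 0, 0, 0.05, 0, 0, -0.07, 0, 0, 0, 0.05, 0, 0, -0.11, 0, 0, 0]}}

```text
t: 10.15
tool_pos: [0.5394, 0.0313, 0.1708]
orientation: [0.065, 0.998, -0.0, -0.0]
ft_force: [-0.7, 0.1, -1.2]
gripper_width: 0.0501
grip_force: 0.0
```

```bash
python3 - <<'E'
from h import *
s=bot.observe();print(s['tool_pos'],s['ft_force'],s['gripper_width'],s['grip_force'])
im=bot.camera("scene"); 
P=bot.camera_params("scene")
cv2.imwrite("pics/s2.png",cv2.resize(im[230:440,260:480],None,fx=2.7,fy=2.7,interpolation=cv2.INTER_CUBIC))
a=proj(P,[[.5398,.0313,.078],[.595,.096,.082]]); print(a,(a-[260,230])*2.7)
E
```

```text
[0.53937991 0.03134961 0.17082105] [-0.67881764  0.08945786 -1.18247126] 0.05013382576460601 0.0
[[360.52684157 292.59056326]
 [380.60346979 351.14104127]] [[271.42247225 168.99452079]
 [325.62936845 327.08081143]]
```

View pics/s2.png

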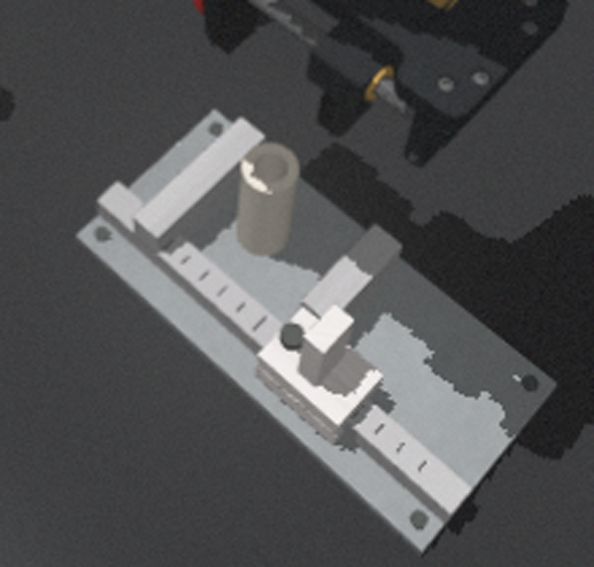

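The adapter stands upright between the jaws, its rim at (271,167) in the crop as predicted. The tab's top is at (329,328) in the crop. Next I'll go behind the tab with the fingers closed.

```bash
python3 - <<'E'
from h import *
print(shift([.600,.134,.060]))
E
```

```text
(array([-0.043 ,  0.109 ,  0.1163]), array([ 0.0021,  0.0069, -0.0004]))
```

>>> {"method": "carry_out", "body": {"motion": [0.0, -0.02, 0.05, 0, 0, 0, 0, 0.0, -0.043, 0.1, 0, 0, 0, 0, 0.0, -0.043, 0.109, 0, 0, 0, 0, 0.0, -0.043, 0.109, 0.03, 0, 0, 0, 0.0, -0.043, 0.109, 0.07, 0, 0, 0, 0.0, -0.043, 0.109, 0.1, 0, 0, 0, 0.0, -0.043, 0.109, 0.11, 0, 0, 0, 0.0, -0.043, 0.109, 0.11, 0, 0, 0]}}

```text
t: 11.2
tool_pos: [0.5961, 0.1333, 0.0597]
orientation: [0.065, 0.998, -0.0, -0.0]
ft_force: [-0.1, -0.4, 1.3]
gripper_width: 0.0003
grip_force: 0.0
```

```bash
python3 - <<'E'
from h import *
s=bot.observe();print(s['tool_pos'],s['ft_force'],s['gripper_width'])
im=bot.camera("scene")
cv2.imwrite("pics/s3.png",cv2.resize(im[230:440,260:480],None,fx=2.7,fy=2.7,interpolation=cv2.INTER_CUBIC))
E
```

```text
[0.59614185 0.13334964 0.05966464] [-0.1027226  -0.3735823   1.26008529] 0.0002654287340064206
```

View pics/s3.png

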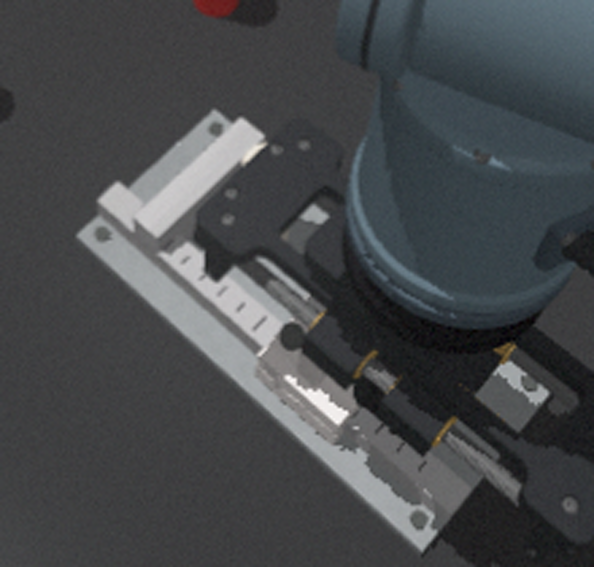

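>>> {"method": "carry_out", "body": {"motion": [0.0, -0.003, -0.003, 0, 0, 0, 0, 0.0, -0.003, -0.006, 0, 0, 0, 0, 0.0, -0.003, -0.009, 0, 0, 0, 0, 0.0, -0.003, -0.012, 0, 0, 0, 0, 0.0, -0.003, -0.015, 0, 0, 0, 0, 0.0, -0.003, -0.018, 0, 0, 0, 0, 0.0, -0.003, -0.021, 0, 0, 0, 0, 0.0, -0.003, -0.024, 0, 0, 0, 0]}}

```text
t: 12.25
tool_pos: [0.5962, 0.1101, 0.0598]
orientation: [0.065, 0.998, 0.0, 0.0]
ft_force: [0.7, 3.4, -0.3]
gripper_width: 0.0004
grip_force: 1.6
```

>>> {"method": "carry_out", "body": {"motion": [0.0, 0, -0.002, 0, 0, 0, 0, 0.0, 0, -0.004, 0, 0, 0, 0, 0.0, 0, -0.006, 0, 0, 0, 0, 0.0, 0, -0.008, 0, 0, 0, 0, 0.0, 0, -0.01, 0, 0, 0, 0, 0.0, 0, -0.012, 0, 0, 0, 0, 0.0, 0, -0.014, 0, 0, 0, 0, 0.0, 0, -0.016, 0, 0, 0, 0]}}

```text
t: 13.25
tool_pos: [0.594, 0.0937, 0.0597]
orientation: [0.065, 0.998, -0.0, -0.0]
ft_force: [-1.1, 3.2, 0.7]
gripper_width: 0.0007
grip_force: 1.6
```

```bash
python3 - <<'E'
from h import *
s=bot.observe();print(s['tool_pos'],s['ft_force'])
im=bot.camera("top"); p=bot.camera_params("top")
for n in("fixed_jaw","slide_face"):
    for d in bot.silhouettes("top",n)[:1]: print(n,d["score"],d["rect"])
cv2.imwrite("pics/t2.png",cv2.resize(im[155:255,155:315],None,fx=5,fy=5,interpolation=cv2.INTER_CUBIC))
E
```

```text
[0.59402077 0.09374694 0.05970534] [-1.10032779  3.23769017  0.6657194 ]
fixed_jaw 0.69 [274.4, 179.8, 292.3, 234.8]
slide_face 0.69 [233.3, 191.5, 251.5, 230.8]
```

View pics/t2.png

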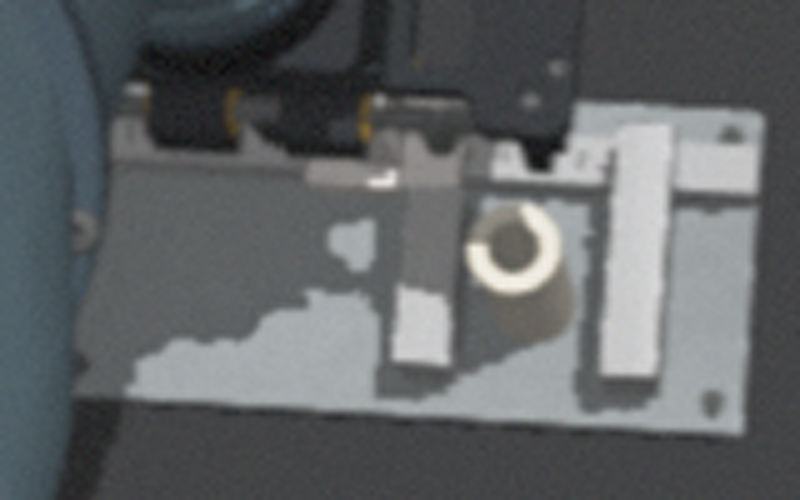

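Friction reads about 3.2 N, and the jaw gap is about 48 mm (edges at 455 and 608 in the crop). The adapter still stands, so roughly 20 mm is left.

>>> {"method": "carry_out", "body": {"motion": [0.0, 0, -0.002, 0, 0, 0, 0, 0.0, 0, -0.004, 0, 0, 0, 0, 0.0, 0, -0.006, 0, 0, 0, 0, 0.0, 0, -0.0075, 0, 0, 0, 0, 0.0, 0, -0.009, 0, 0, 0, 0, 0.0, 0, -0.0105, 0, 0, 0, 0, 0.0, 0, -0.012, 0, 0, 0, 0, 0.0, 0, -0.013, 0, 0, 0, 0]}}

```text
t: 14.4
tool_pos: [0.5924, 0.0809, 0.0597]
orientation: [0.065, 0.998, -0.0, -0.0]
ft_force: [-1.3, 3.4, 1.5]
gripper_width: 0.0009
grip_force: 1.7
```

>>> {"method": "carry_out", "body": {"motion": [0.0, 0, -0.0003, 0, 0, 0, 0, 0.0, 0, -0.0006, 0, 0, 0, 0, 0.0, 0, -0.001, 0, 0, 0, 0, 0.0, 0, -0.0013, 0, 0, 0, 0, 0.0, 0, -0.0016, 0, 0, 0, 0, 0.0, 0, -0.002, 0, 0, 0, 0, 0.0, 0, -0.002, 0, 0, 0, 0, 0.0, 0, -0.002, 0, 0, 0, 0]}}

```text
t: 15.4
tool_pos: [0.5921, 0.0789, 0.0597]
orientation: [0.065, 0.998, -0.0, -0.0]
ft_force: [-1.6, 3.3, 0.1]
gripper_width: 0.0003
grip_force: 1.5
```

>>> {"method": "carry_out", "body": {"motion": [0.0, 0, -0.0003, 0, 0, 0, 0, 0.0, 0, -0.0006, 0, 0, 0, 0, 0.0, 0, -0.0009, 0, 0, 0, 0, 0.0, 0, -0.0012, 0, 0, 0, 0, 0.0, 0, -0.0015, 0, 0, 0, 0, 0.0, 0, -0.0015, 0, 0, 0, 0, 0.0, 0, -0.0015, 0, 0, 0, 0, 0.0, 0, -0.0015, 0, 0, 0, 0]}}

```text
t: 16.4
tool_pos: [0.592, 0.0774, 0.0597]
orientation: [0.065, 0.998, -0.0, 0.0]
ft_force: [-0.8, 2.9, -0.2]
gripper_width: 0.0005
grip_force: 1.5
```

>>> {"method": "carry_out", "body": {"motion": [0.0, 0, -0.0002, 0, 0, 0, 0, 0.0, 0, -0.0005, 0, 0, 0, 0, 0.0, 0, -0.0007, 0, 0, 0, 0, 0.0, 0, -0.001, 0, 0, 0, 0, 0.0, 0, -0.001, 0, 0, 0, 0, 0.0, 0, -0.001, 0, 0, 0, 0, 0.0, 0, -0.001, 0, 0, 0, 0, 0.0, 0, -0.001, 0, 0, 0, 0]}}

```text
t: 17.4
tool_pos: [0.5919, 0.0765, 0.0597]
orientation: [0.065, 0.998, -0.0, 0.0]
ft_force: [-2.8, 3.3, -1.0]
gripper_width: 0.0004
grip_force: 1.5
```

>>> {"method": "carry_out", "body": {"motion": [0.0, 0, -0.0002, 0, 0, 0, 0, 0.0, 0, -0.0005, 0, 0, 0, 0, 0.0, 0, -0.0007, 0, 0, 0, 0, 0.0, 0, -0.001, 0, 0, 0, 0, 0.0, 0, -0.001, 0, 0, 0, 0, 0.0, 0, -0.001, 0, 0, 0, 0, 0.0, 0, -0.001, 0, 0, 0, 0, 0.0, 0, -0.001, 0, 0, 0, 0]}}

```text
t: 18.4
tool_pos: [0.5918, 0.0755, 0.0597]
orientation: [0.065, 0.998, -0.0, 0.0]
ft_force: [-1.5, 2.9, -0.9]
gripper_width: 0.0006
grip_force: 1.5
```

>>> {"method": "carry_out", "body": {"motion": [0.0, 0, -0.0002, 0, 0, 0, 0, 0.0, 0, -0.0005, 0, 0, 0, 0, 0.0, 0, -0.0007, 0, 0, 0, 0, 0.0, 0, -0.001, 0, 0, 0, 0, 0.0, 0, -0.001, 0, 0, 0, 0, 0.0, 0, -0.001, 0, 0, 0, 0, 0.0, 0, -0.001, 0, 0, 0, 0, 0.0, 0, -0.001, 0, 0, 0, 0]}}

```text
t: 19.4
tool_pos: [0.5916, 0.0745, 0.0597]
orientation: [0.065, 0.998, -0.0, 0.0]
ft_force: [-1.3, 3.7, -0.2]
gripper_width: 0.0003
grip_force: 1.5
```

```bash
python3 - <<'E'
from h import *
f=[]
im=bot.camera("top"); print(bot.observe()['ft_force'])
cv2.imwrite("pics/t3.png",cv2.resize(im[165:245,205:305],None,fx=7,fy=7,interpolation=cv2.INTER_CUBIC))
E
```

```text
[-1.28658468  3.25420962 -0.51557992]
```

View pics/t3.png

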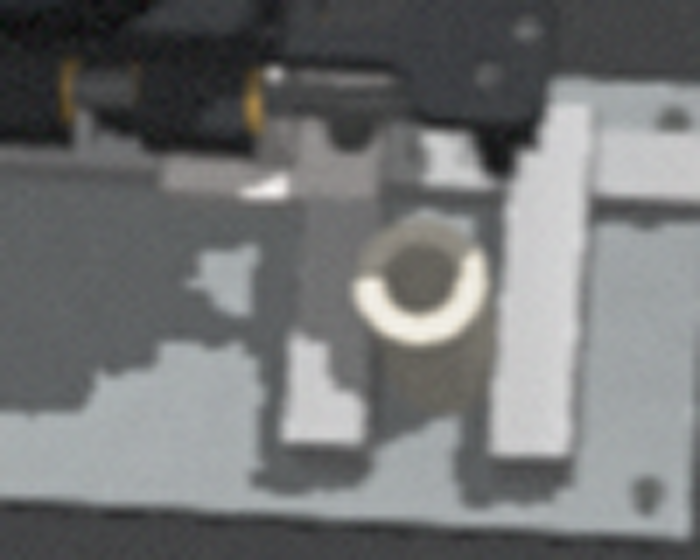

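The gap is now about 29 mm (edges at 373 and 500 in the crop), the adapter is upright, and contact is close.

>>> {"method": "carry_out", "body": {"motion": [0.0, 0, -0.0002, 0, 0, 0, 0, 0.0, 0, -0.0004, 0, 0, 0, 0, 0.0, 0, -0.0006, 0, 0, 0, 0, 0.0, 0, -0.0008, 0, 0, 0, 0, 0.0, 0, -0.0008, 0, 0, 0, 0, 0.0, 0, -0.0008, 0, 0, 0, 0, 0.0, 0, -0.0008, 0, 0, 0, 0, 0.0, 0, -0.0008, 0, 0, 0, 0]}}

```text
t: 20.45
tool_pos: [0.5915, 0.0738, 0.0597]
orientation: [0.065, 0.998, 0.0, 0.0]
ft_force: [-0.9, 3.2, -0.9]
gripper_width: 0.0001
grip_force: 1.9
```

>>> {"method": "carry_out", "body": {"motion": [0.0, 0, -0.0002, 0, 0, 0, 0, 0.0, 0, -0.0004, 0, 0, 0, 0, 0.0, 0, -0.0006, 0, 0, 0, 0, 0.0, 0, -0.0008, 0, 0, 0, 0, 0.0, 0, -0.0008, 0, 0, 0, 0, 0.0, 0, -0.0008, 0, 0, 0, 0, 0.0, 0, -0.0008, 0, 0, 0, 0, 0.0, 0, -0.0008, 0, 0, 0, 0]}}

```text
t: 21.45
tool_pos: [0.5915, 0.0735, 0.0598]
orientation: [0.065, 0.998, 0.0, 0.0]
ft_force: [-0.9, 4.6, -0.4]
gripper_width: 0.0005
grip_force: 2.5
```

>>> {"method": "carry_out", "body": {"motion": [0.0, 0, -0.0002, 0, 0, 0, 0, 0.0, 0, -0.0004, 0, 0, 0, 0, 0.0, 0, -0.0006, 0, 0, 0, 0, 0.0, 0, -0.0008, 0, 0, 0, 0, 0.0, 0, -0.0008, 0, 0, 0, 0, 0.0, 0, -0.0008, 0, 0, 0, 0, 0.0, 0, -0.0008, 0, 0, 0, 0, 0.0, 0, -0.0008, 0, 0, 0, 0]}}

```text
t: 22.45
tool_pos: [0.5914, 0.0733, 0.0598]
orientation: [0.064, 0.998, 0.001, 0.0]
ft_force: [-1.5, 6.1, -1.2]
gripper_width: 0.0007
grip_force: 3.0
```

>>> {"method": "carry_out", "body": {"motion": [0.0, 0, -0.0003, 0, 0, 0, 0, 0.0, 0, -0.0006, 0, 0, 0, 0, 0.0, 0, -0.0009, 0, 0, 0, 0, 0.0, 0, -0.0012, 0, 0, 0, 0, 0.0, 0, -0.0015, 0, 0, 0, 0, 0.0, 0, -0.0015, 0, 0, 0, 0, 0.0, 0, -0.0015, 0, 0, 0, 0, 0.0, 0, -0.0015, 0, 0, 0, 0]}}

```text
t: 23.45
tool_pos: [0.5914, 0.0728, 0.0598]
orientation: [0.064, 0.998, 0.001, 0.0]
ft_force: [-1.6, 8.6, -1.7]
gripper_width: 0.0005
grip_force: 4.1
```

>>> {"method": "carry_out", "body": {"motion": [0.0, 0, -0.0003, 0, 0, 0, 0, 0.0, 0, -0.0006, 0, 0, 0, 0, 0.0, 0, -0.0009, 0, 0, 0, 0, 0.0, 0, -0.0012, 0, 0, 0, 0, 0.0, 0, -0.0012, 0, 0, 0, 0, 0.0, 0, -0.0012, 0, 0, 0, 0, 0.0, 0, -0.0012, 0, 0, 0, 0, 0.0, 0, -0.0012, 0, 0, 0, 0]}}

```text
t: 24.45
tool_pos: [0.5913, 0.0725, 0.0598]
orientation: [0.064, 0.998, 0.002, 0.0]
ft_force: [-0.4, 10.1, -1.6]
gripper_width: 0.0006
grip_force: 4.9
```

>>> {"method": "carry_out", "body": {"motion": [0.0, 0, 0, 0, 0, 0, 0, 0.0, 0, 0, 0, 0, 0, 0, 0.0, 0, 0, 0, 0, 0, 0, 0.0, 0, 0, 0, 0, 0, 0, 0.0, 0, 0, 0, 0, 0, 0, 0.0, 0, 0, 0, 0, 0, 0, 0.0, 0, 0, 0, 0, 0, 0, 0.0, 0, 0, 0, 0, 0, 0]}}

```text
t: 25.45
tool_pos: [0.5913, 0.0725, 0.0598]
orientation: [0.064, 0.998, 0.002, 0.0]
ft_force: [-0.4, 10.8, -2.4]
gripper_width: 0.0001
grip_force: 5.0
```

>>> {"method": "carry_out", "body": {"motion": [0.0, 0, 0.002, 0, 0, 0, 0, 0.0, 0, 0.004, 0, 0, 0, 0, 0.0, 0, 0.008, 0, 0, 0, 0, 0.0, 0, 0.014, 0, 0, 0, 0, 0.0, 0, 0.016, -0.02, 0, 0, 0, 0.0, 0, 0.016, -0.05, 0, 0, 0, 0.0, 0, 0.016, -0.09, 0, 0, 0, 0.0, 0, 0.016, -0.11, 0, 0, 0]}}

```text
t: 26.45
tool_pos: [0.5945, 0.0852, 0.1735]
orientation: [0.065, 0.998, 0.0, 0.002]
ft_force: [0.2, -0.4, 0.6]
gripper_width: 0.0005
grip_force: 0.0
```

>>> {"method": "carry_out", "body": {"motion": [0.0, 0, 0.03, 0, 0, 0, 0, 0.0, 0, 0.07, 0, 0, 0, 0, 0.0, 0, 0.12, 0, 0, 0, 0, 0.0, 0, 0.16, 0, 0, 0, 0, 0.0, 0, 0.19, 0, 0, 0, 0, 0.0, 0, 0.2, 0, 0, 0, 0, 0.0, 0, 0.2, 0, 0, 0, 0, 0.0, 0, 0.2, 0, 0, 0, 0]}}

```text
t: 27.45
tool_pos: [0.6194, 0.2814, 0.1701]
orientation: [0.066, 0.998, -0.001, 0.0]
ft_force: [-0.3, 0.6, 0.7]
gripper_width: 0.0002
grip_force: 0.0
```

```bash
python3 - <<'E'
from h import *
im=bot.camera("top"); print(bot.observe()['ft_force'])
cv2.imwrite("pics/t4.png",cv2.resize(im[165:245,205:305],None,fx=7,fy=7,interpolation=cv2.INTER_CUBIC))
E
```

```text
[-0.61021793 -0.69448247  0.0121733 ]
```

View pics/t4.png

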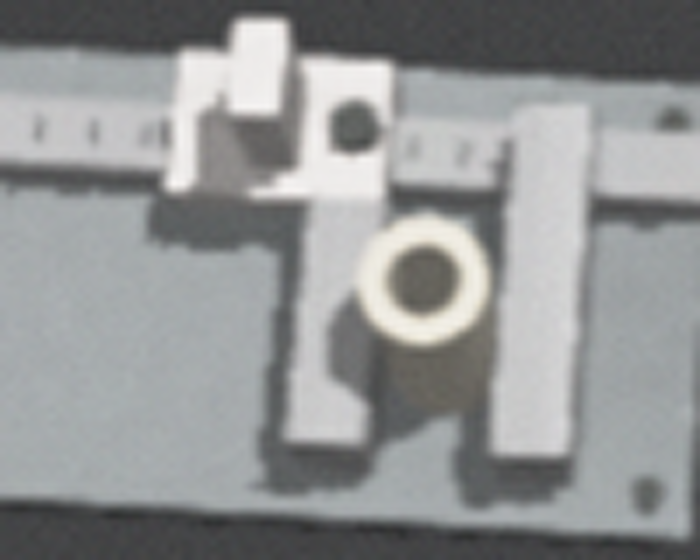

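The jaws are closed on the upright adapter (rim at (424,280) in the crop), and the hand is clear of everything.

```bash
python3 -c "
from workcell import bot
print(bot.finish_job())"
```

```text
the job is handed in; nothing more can be done
None
```

I handed the job in with the adapter upright between the closed jaws: I held a squeeze of about 7 N for over a second, then moved the arm clear. The hand-in returned no verdict.

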